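# Prove a pen clip on the pull tester

## Robot

A 7-joint arm with a two-finger parallel gripper is mounted at the origin on the work surface. World frame = base frame: x ahead of the robot, y to its left, z up, the work surface at z = 0. Lengths are in mm, angles in degrees, forces in N, time in s.
With the tool pointing down it reaches from about 425 to 825 mm from the base axis. Payload 3.6 kg.
Tool frame: the origin (TCP) lies on the centre line of the jaws, within the pads' length; the fingertips stand 11 mm ahead of it and the grasp point (between the pads) lies 8 mm behind it; z points along the fingers, y is the line along which they close (so a half turn about z gives the same grasp; the last joint's range is limited). The gripper opens to 93 mm and grips with 3 to 60 N. Pads are 15 mm wide; open, the fingers measure 128 mm over their backs; the gripper's body (75 mm by 188 mm) begins 65 mm behind the grasp point.
Start: joints at [-78.638, 35.231, -0.722, 81.555, 0.464, 63.22, -2.315], TCP at [144.861, 633.623, 229.64] pointing down, gripper open.
Joint ranges: [-178.69, 178.69], [-17.37, 117.87], [-77.05, 75.6], [15.02, 138.74], [-78.02, 258.01], [0.78, 113.62], [-162.83, 162.83]. Speed limits (degrees/s): [159.86, 159.86, 180, 180, 180, 180, 180].

## Interface

Orientations are given as a 3x3 rotation matrix whose columns are the frame's x, y, z axes.
In Python, from cell import arm gives the robot as it stands.
- The arm moves only by the tool drive_tool, never from a script. Its argument "targets" is a list of rows, each an object with "rot": the turn, a rotation vector about the tool's x, y, z in units of 6 degrees (1.0 is 6 degrees), a list of three; "xyz": the shift along the tool's x, y, z in units of 25 mm (1.0 is 25 mm), a list of three; "fingers": the finger opening in mm, from 0 to 93. In form: [{"rot": [wx, wy, wz], "xyz": [dx, dy, dz], "fingers": fingers}, ...]. A call has 1 to 12 rows; each row is the pose to reach, as a shift and turn from the pose commanded when the call began, along the tool's axes at that moment; what a row does not reach only later rows make up. A row lasts 1/12 s, in which the tool goes at most 41.7 mm and 7.16 degrees, less where a joint would pass 70% of its speed; a pose out of reach is approached as far as the arm can. A call with a gripper value outside its range is refused whole. The fingers move at their own pace and stop on an object; "grip_force" is the grip in N (left out, the last holds). Time passes only in rows, so rows that repeat a pose let the fingers close. It gives the time, the measured TCP pose, the force, the opening and the grip force at its end, in the units of the state.
- arm.observe(): the state, without advancing time (a new reading comes with each control period).
- arm.read_camera(name): name is "scene" or "top" or "wrist"; returns the picture (384x512x3 uint8, red, green, blue); there is no depth.
- arm.camera_info(name): a dict with "fx", "fy", "cx", "cy" (pixels), "camera_from_world" (4x4, takes a point from world to camera coordinates). Camera axes: x right, y up, looking along -z (the intrinsics and any distortion apply to the point x, -y, -z); pixel columns grow to the right and rows downward; lengths in mm; the calibration is good to about 2 mm. A picture is of the moment at which its call begins: read the wrist's pose just before it. camera_info takes no time and is no camera call; for the wrist camera it gives the pose at the moment of the call.
- arm.close_job(): hands the job in; it is judged then, once.
The state is a dict: "t": time; "qpos": joint angles; "qvel": joint speeds; "joint_efforts": joint torques, N m; "ee_pos": TCP position; "ee_rot": TCP orientation; "ft_force": force on the tool from outside, world axes, zero at the start; "torque": the same for the moment, N m; "grip_width": finger opening in mm; "grip_force": force on a finger pad.
Only numpy, scipy, OpenCV 4.12 (cv2) and the standard library are available. Lean on these libraries where they do the work, as an engineer would, in place of code of your own. Each camera call takes 0.05 s, during which the arm holds its last target. There are 200 camera calls.

## Task

A pen cap sits in the bench clip tester, ready for its proof pull. Lever up the tester's tight clear cover with the thin spatula's blade in the notch at the front (fingers off the cover until it is up), swing it right back, past upright, and lay the spatula down flat on the bench. Then draw the gauge's D handle out until the yellow pointer stands at the red marker, without pulling well past it, and finish while holding it there against the spring; leave everything else on the bench where it is.

Things in the scene. Friction and masses are not known exactly. Their poses are not given: they have to be found in the camera images.
- tester: Clip pull tester screwed to the bench: dark teal open case with a clear hinged cover. Origin on the bench; own x (about world +x, turned up to 0.25 rad) from its front (-58 mm) to its hinge side (+58), own y along it (-190 to +170 mm), rim 50 mm high, walls 4, floor 6. Inside on the line x = -2: gauge tube (y -15 to +86), a pen cap at the +y end, D handle towards -y; white scale bar at x = -43.
- notch (a point): Centre of the notch in the rim of the tester's front wall, on the wall's outer face (own x = -58, y = 0): an opening under the cover's front edge, 50 mm wide (along y) and 9 mm high (41 to 50 mm above the bench), through the 4 mm wall. Behind it, at that height, 40 mm is free.
- cover: Clear flat cover, grey border, 116 x 360 x 4 mm. Origin on its hinge line at the top of the tester's rear wall (tester x = +58, z = 50). Shut, its axes are the tester's and it lies on the rim, its front edge (own x = -116) flush with the front wall. The tilt of its own z is the opening angle: 0 shut, 1.95 rad at its stop. Stiff hinge: about 2 N up at the front edge opens it; it stays where left.
- cover_edge (a point): Middle of the cover's front edge, on its underside, 116 mm from the hinge line.
- spatula: Thin steel spatula with a dark wooden handle and brass ferrule, lying flat, blade along own +x. Origin on its underside where handle and blade meet. Handle x -95 to 0, 14 mm wide, 16 mm high; blade x 0 to 85, 16 mm wide, 2 mm thick, flush with the handle's underside. 35 to 70 g, balances near the origin.
- spatula_tip (a point): End of the spatula's blade, mid thickness (1 mm above the underside).
- spatula_grip (a point): Where to grip the spatula: on the handle 16 mm behind the blade, at the handle's mid height (8 mm above the underside).
- pull_handle: Gauge rod with black D handle, orange crossbar and yellow pointer. Slides along the tester's own -y by up to 60 mm against the spring in the tube (2 N to start, 1.5 N more per cm) and springs back when let go. Axes are the tester's.
- handle_bar (a point): Centre of the D handle's orange crossbar: 12 mm round, 60 mm long along the tester's x, 30 mm above the bench, 24 mm above the case floor. The D's opening, on the tube side of the bar, is 38 mm (along y) by 46 mm (along x). Beyond the bar (-y) 90 mm is free to the case's end wall at rest.
- pointer (a point): Tip of the yellow pointer (3 mm thick) on the D handle, above the scale bar; moves with the handle.
- mark (a point): Middle of the red set marker on the scale bar's top, 8 mm wide along the tester's y. It lies 20 to 44 mm from the resting pointer along the tester's -y and stays where it is set.
- brush: Flat brush, red handle, 160 mm long, lying on the bench; bystander. Origin under its ferrule end.
- pen_blue: Finished dark blue pen, 137 mm long, lying; bystander.
- pen_amber: Finished amber pen, 137 mm long, lying; bystander.
- mallet: Small black rubber mallet, lying, 180 mm long, 34 mm high; bystander.
- pencil_tin: Open metal tin with pencils, 190 x 75 x 18 mm; bystander.
- loupe: Black eye loupe, 38 mm wide, 38 mm high, standing; bystander.
Mind the look-alikes: they are no part of the job. What is shaped like the spatula but turquoise is not meant.

How it is judged:
By the outcome, as a careful person would: the job done as asked, in the order asked, and still so for the second after the job is handed in, while the arm keeps its last pose, push and grip.
It also fails if it takes over 67 s, if anything falls off the work surface, if the arm or the gripper's body presses on something with over 40 N, if the wrist force passes 120 N, or if a joint passes its speed limit or range.

## Working session

There is one attempt and no reset: what is moved stays moved. The work goes in short steps, Python scripts to look and compute and a tool call to move; the robot and the scene stay as the last step left them, time stands still between calls to the robot, and variables do not carry over. Pictures are saved under pics/ and viewed, at most 10 in all, crops included, and the job is handed in when it is done.

Besides the shell and the picture viewer there is one more tool, called after "Call:" as name(argument=value, ...) on one line, values as JSON. drive_tool: Moves the arm, as the interface text tells. Its arguments: {"type":"object","properties":{"targets":{"type":"array","items":{"type":"object","properties":{"rot":{"type":"array","items":{"type":"number"}},"xyz":{"type":"array","items":{"type":"number"}},"fingers":{"type":"number"}}}},"grip_force":{"type":"number"}},"required":["targets"]}

```bash
mkdir -p pics; ls; cat > h.py <<'E'
import numpy as np,cv2
from cell import arm
def snap(n,f):
    i=arm.camera_info(n);im=arm.read_camera(n);cv2.imwrite('pics/'+f,im[:,:,::-1]);return i,im
def proj(i,P):
    P=np.atleast_2d(P);T=np.array(i["camera_from_world"]);c=P@T[:3,:3].T+T[:3,3]
    return np.c_[i["cx"]+i["fx"]*c[:,0]/-c[:,2], i["cy"]+i["fy"]*-c[:,1]/-c[:,2]]
def ray(i,u,v):
    T=np.array(i["camera_from_world"]);R=T[:3,:3]
    d=R.T@np.array([(u-i["cx"])/i["fx"],-(v-i["cy"])/i["fy"],-1]);return -R.T@T[:3,3],d
def atz(i,u,v,z):
    o,d=ray(i,u,v);return o+d*(z-o[2])/d[2]
def tri(obs):
    A=np.zeros((3,3));b=np.zeros(3);R=[]
    for i,u,v in obs:
        o,d=ray(i,u,v);d=d/np.linalg.norm(d);M=np.eye(3)-np.outer(d,d);A+=M;b+=M@o
    p=np.linalg.solve(A,b)
    return p,[np.round(proj(i,p)[0]-[u,v],1) for i,u,v in obs]
E
python3 - <<'E'
from h import *
for n in("top","scene"):
    i,im=snap(n,n+'0.png');print(n,{k:np.round(v,3).tolist() if not isinstance(v,dict) else v for k,v in i.items()})
a=cv2.imread('pics/top0.png');cv2.imwrite('pics/top0b.png',cv2.resize(a,(800,600),interpolation=cv2.INTER_CUBIC))
a=cv2.imread('pics/scene0.png');cv2.imwrite('pics/scene0b.png',cv2.resize(a,(800,600),interpolation=cv2.INTER_CUBIC))
print(arm.observe())
E
```

```text
pics
top {'fx': 356.409, 'fy': 356.409, 'cx': 262.35, 'cy': 182.15, 'camera_from_world': [[-0.021, -1.0, 0.009, 75.327], [0.981, -0.018, 0.196, -485.447], [-0.195, 0.013, 0.981, -1201.689], [0.0, 0.0, 0.0, 1.0]]}
scene {'fx': 427.146, 'fy': 427.146, 'cx': 253.284, 'cy': 189.204, 'camera_from_world': [[-0.027, 1.0, 0.009, -40.345], [-0.709, -0.025, 0.705, 293.514], [0.705, 0.012, 0.709, -2361.503], [0.0, 0.0, 0.0, 1.0]]}
{'t': 0.1, 'qpos': array([-78.6386418 ,  35.28515791,  -0.7222941 ,  81.62959811,
         0.46391021,  63.22114009,  -2.31508592]), 'qvel': array([-0.01796689,  0.005064  , -0.01800922, -0.12168233, -0.07459464,
        0.09074699,  0.02143957]), 'joint_efforts': array([ 9.22888903e-04, -4.60042083e+01,  2.09935606e-01, -1.66243601e+01,
       -6.11115829e-02,  1.69500924e-02,  9.49597734e-05]), 'ee_pos': array([144.72937674, 632.98530613, 228.59531591]), 'ee_rot': array([[-9.74851318e-01,  2.22855718e-01, -4.86379766e-04],
       [ 2.22856246e-01,  9.74848675e-01, -2.27021817e-03],
       [-3.17844304e-05, -2.32151795e-03, -9.99997305e-01]]), 'ft_force': array([0.15760297, 0.12168122, 0.26378251]), 'torque': array([-0.00393827, -0.00593217,  0.01072388]), 'grip_force': 0.0, 'grip_width': 93.1747387255741}
```

View pics/top0b.png

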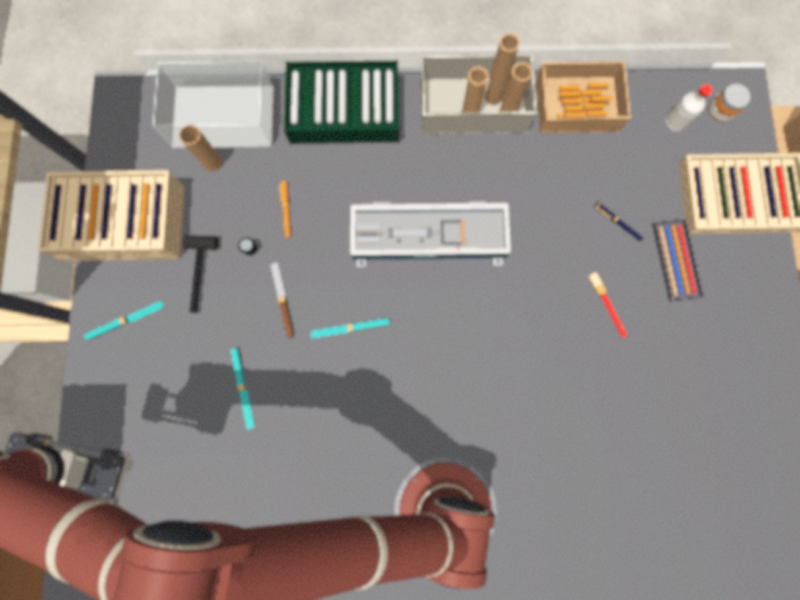

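View pics/scene0b.png

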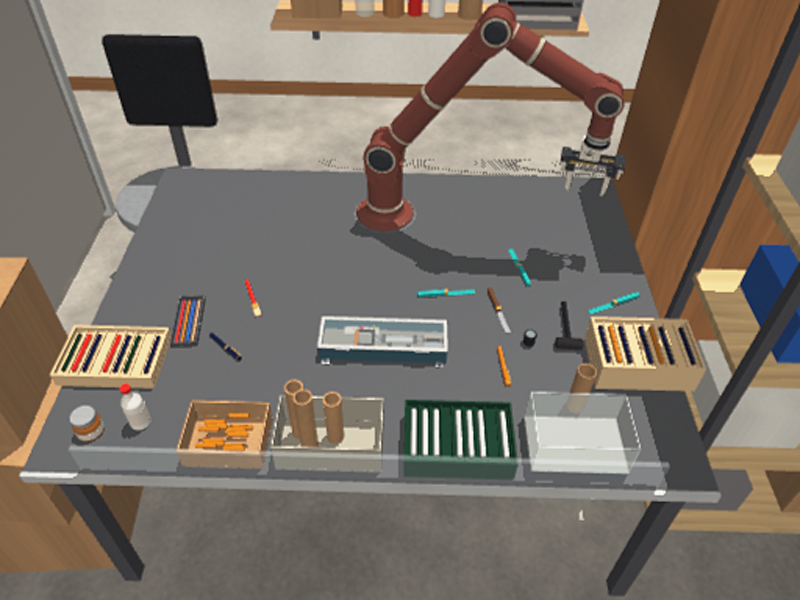

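The top view shows the wooden-handled spatula from its handle end (291,336) to its blade tip (275,264). The tester's cover corners are at (351,205), (508,203), (510,256) and (351,258), and the orange crossbar is near (462,233). The scene view agrees: spatula at (490,290)–(508,331), tester in the centre, front side facing the robot.

```bash
python3 - <<'E'
from h import *
it,isc=arm.camera_info('top'),arm.camera_info('scene');k=.64
T=lambda u,v:(it,u*k,v*k)
S=lambda u,v:(isc,u*k,v*k)
print('sp', [np.round(atz(it,u*k,v*k,8)) for u,v in((291,336),(284,300),(275,264))],[np.round(atz(isc,u*k,v*k,8)) for u,v in((490,290),(497,309),(508,331))])
print('tri',tri([T(291,336),S(490,290)]),tri([T(275,264),S(508,331)]),tri([T(283,301),S(497,309)]))
print('cover top corners',[np.round(atz(it,u*k,v*k,54)) for u,v in((351,205),(508,203),(510,256),(351,258))])
print('bar',tri([T(462,233),S(357,338)]))
print('wristcam rel', (lambda c:np.round(c,2))(np.array(arm.camera_info('wrist')['camera_from_world'])),arm.camera_info('wrist')['fx'])
o=arm.observe()
Tc=np.linalg.inv(np.array(arm.camera_info('wrist')['camera_from_world']))
print(np.round(o['ee_rot'].T@(Tc[:3,3]-o['ee_pos'])),np.round(o['ee_rot'].T@Tc[:3,:3],2))
E
```

```text
sp [array([381., 338.,   8.]), array([464., 355.,   8.]), array([550., 378.,   8.])] [array([385., 344.,   8.]), array([467., 360.,   8.]), array([555., 385.,   8.])]
tri (array([381.37214519, 341.81021087,   3.62829231]), [array([-1.,  0.]), array([-0.7,  0.1])]) (array([550.90912481, 382.70737142,   2.68952972]), [array([-0.9, -0. ]), array([-0.7,  0.1])]) (array([462.55984322, 359.49978733,   3.67939224]), [array([-0.3,  0. ]), array([-0.2,  0. ])])
cover top corners [array([674., 197.,  54.]), array([ 673., -164.,   54.]), array([ 547., -161.,   54.]), array([549., 197.,  54.])]
bar (array([611.76757284, -56.56800445,  24.44488626]), [array([-0.5,  0. ]), array([-0.4, -0. ])])
wristcam rel [[ 2.2000e-01  9.7000e-01 -0.0000e+00 -6.4829e+02]
 [-9.3000e-01  2.1000e-01 -3.0000e-01  3.5470e+01]
 [-2.9000e-01  7.0000e-02  9.5000e-01 -3.9196e+02]
 [ 0.0000e+00  0.0000e+00  0.0000e+00  1.0000e+00]] 314.617127965712
[  83.   -0. -154.] [[-0.    0.95  0.3 ]
 [ 1.    0.    0.  ]
 [-0.    0.3  -0.95]]
```

Call:
drive_tool(targets=[{"rot": [0,0,-4.4],"xyz": [-14.4,-8.1,2],"fingers": 60},{"rot": [0,0,-4.4],"xyz": [-14.4,-8.1,2],"fingers": 60},{"rot": [0,0,-4.4],"xyz": [-14.4,-8.1,2],"fingers": 60},{"rot": [0,0,-4.4],"xyz": [-14.4,-8.1,2],"fingers": 60},{"rot": [0,0,-4.4],"xyz": [-14.4,-8.1,2],"fingers": 60},{"rot": [0,0,-4.4],"xyz": [-14.4,-8.1,2],"fingers": 60},{"rot": [0,0,-4.4],"xyz": [-14.4,-8.1,2],"fingers": 60},{"rot": [0,0,-4.4],"xyz": [-14.4,-8.1,2],"fingers": 60},{"rot": [0,0,-4.4],"xyz": [-14.4,-8.1,2],"fingers": 60},{"rot": [0,0,-4.4],"xyz": [-14.4,-8.1,2],"fingers": 60},{"rot": [0,0,-4.4],"xyz": [-14.4,-8.1,2],"fingers": 60},{"rot": [0,0,-4.4],"xyz": [-14.4,-8.1,2],"fingers": 60}])

```text
t: 1.1
ee_pos: [453.0, 352.4, 178.7]
ee_rot: [[-0.974, -0.227, -0.0], [-0.227, 0.974, -0.003], [0.001, -0.002, -1.0]]
ft_force: [-0.3, 1.4, -0.2]
grip_width: 60.0
grip_force: 0.0
```

```bash
cat >> h.py <<'E'
def big(n,f,s=1.5625):
    i,im=snap(n,f);cv2.imwrite('pics/'+f,cv2.resize(im[:,:,::-1],None,fx=s,fy=s,interpolation=cv2.INTER_CUBIC))
    o=arm.observe();np.save('pics/'+f+'.npy',dict(i=i,p=o['ee_pos'],R=o['ee_rot']),allow_pickle=True);return i,im
def load(f): return np.load('pics/'+f+'.npy',allow_pickle=True).item()['i']
def st():
    o=arm.observe();print('t',round(o['t'],2),'p',np.round(o['ee_pos'],1),'R',np.round(o['ee_rot'],3).tolist(),'F',np.round(o['ft_force'],1),'w',round(o['grip_width'],1),'g',round(o['grip_force'],1))
    return o
def move(dp):
    print('units',np.round(arm.observe()['ee_rot'].T@np.array(dp,float)/25,2))
E
python3 - <<'E'
from h import *
i,_=big('wrist','w1.png');st();print(proj(i,[[450,355,8],[466,358,8]])*1.5625)
E
```

```text
t 1.15 p [450.9 355.2 179.1] R [[-0.973, -0.231, -0.001], [-0.231, 0.973, -0.0], [0.001, -0.0, -1.0]] F [-0.6  0.3 -0.2] w 60.1 g 0.0
[[406.13891226 276.59694837]
 [405.05519675 299.4962858 ]]
```

View pics/w1.png

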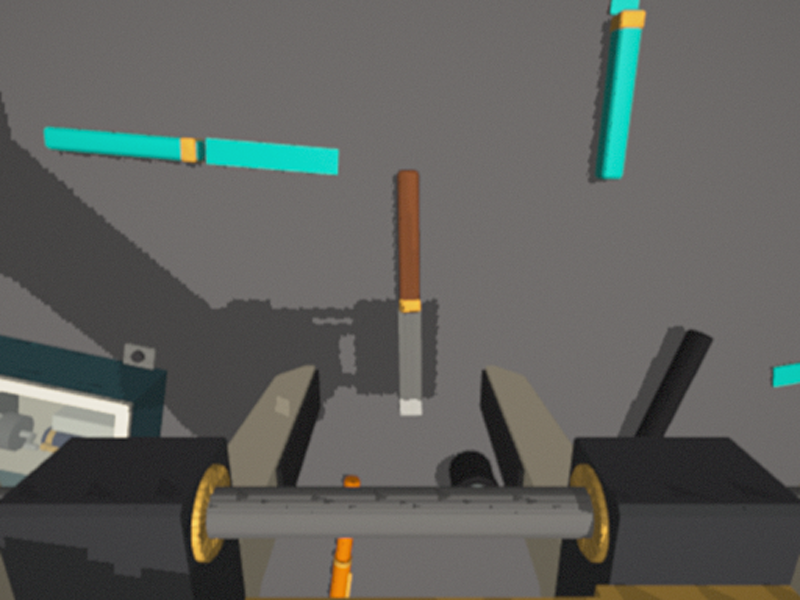

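The wrist view shows the spatula's handle end at (408,171), ferrule/blade junction at (410,311) and blade tip at (411,414), nearly parallel to the tool's x axis.

```bash
python3 - <<'E'
from h import *
i=load('w1.png');s=1.5625
J=atz(i,410/s,311/s,10);H=atz(i,408/s,171/s,16);T=atz(i,411/s,414/s,1);print(J,H,T)
for A,B in((H,T),):
  d=B-A;print(np.degrees(np.arctan2(d[1],d[0])),np.linalg.norm(d[:2]))
u=(T-H)[:2]/np.linalg.norm((T-H)[:2]);g=T[:2]-u*101;print('grip',g, H[:2]+u*79)
move([g[0]-450.9,g[1]-355.2,100-179.1])
E
```

```text
[472.72765338 363.07356975  10.        ] [381.99674707 340.08722804  16.        ] [555.51312892 383.72614663   1.        ]
14.116962833584102 178.91978645570362
grip [457.56334419 359.09203061] [458.61093512 359.35549701]
units [-0.3   0.09  3.16]
```

Call:
drive_tool(targets=[{"rot": [0,0,-0.12],"xyz": [-0.3,0.08,3.2],"fingers": 50},{"rot": [0,0,-0.12],"xyz": [-0.3,0.08,3.2],"fingers": 50},{"rot": [0,0,-0.12],"xyz": [-0.3,0.08,3.2],"fingers": 50},{"rot": [0,0,-0.12],"xyz": [-0.3,0.08,3.2],"fingers": 50}])

```text
t: 1.48
ee_pos: [454.7, 360.5, 98.2]
ee_rot: [[-0.968, -0.249, -0.005], [-0.249, 0.968, -0.002], [0.005, -0.001, -1.0]]
ft_force: [0.8, 0.1, 0.6]
grip_width: 50.0
grip_force: 0.0
```

```bash
python3 - <<'E'
from h import *
i,_=big('wrist','w2.png');st();print(proj(i,[[458,359.2,8],[473.5,363,8],[555.5,383.7,1],[382,340,16]])*1.5625)
E
```

```text
t 1.53 p [456.3 361.4 100.3] R [[-0.969, -0.249, -0.001], [-0.249, 0.969, 0.001], [0.001, 0.001, -1.0]] F [0.7 0.7 0.3] w 50.3 g 0.0
[[397.50782548 324.00563439]
 [397.23995313 352.06541028]
 [397.02383921 477.98555002]
 [397.75441298 170.41959742]]
```

View pics/w2.png

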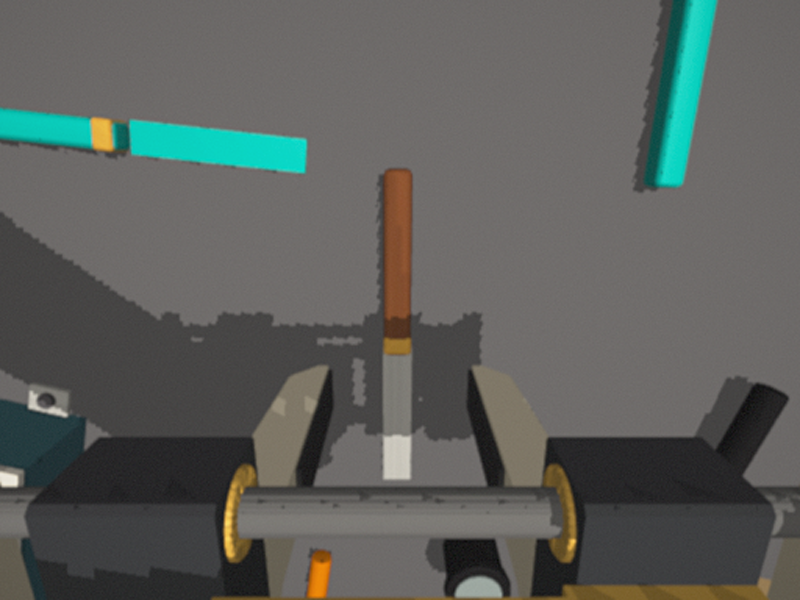

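The second view matches the predicted tip (397,478), junction (397,352) and handle end (398,170), so the spatula lies flat at the expected height. Next: descend, grip and lift.

Call:
drive_tool(targets=[{"rot": [0,0,0],"xyz": [-0.04,-0.1,1.6],"fingers": 40},{"rot": [0,0,0],"xyz": [-0.04,-0.1,2.8],"fingers": 40},{"rot": [0,0,0],"xyz": [-0.04,-0.1,3.3],"fingers": 40},{"rot": [0,0,0],"xyz": [-0.04,-0.1,3.46],"fingers": 40},{"rot": [0,0,0],"xyz": [-0.04,-0.1,3.46],"fingers": 14},{"rot": [0,0,0],"xyz": [-0.04,-0.1,3.46],"fingers": 5},{"rot": [0,0,0],"xyz": [-0.04,-0.1,3.46],"fingers": 5},{"rot": [0,0,0],"xyz": [-0.04,-0.1,3.46],"fingers": 5},{"rot": [0,0,0],"xyz": [-0.04,-0.1,3.46],"fingers": 5},{"rot": [0,0,0],"xyz": [-0.04,-0.1,3.46],"fingers": 5}], grip_force=60)

```text
t: 2.37
ee_pos: [459.9, 358.4, 14.6]
ee_rot: [[-0.969, -0.246, 0.002], [-0.246, 0.969, 0.002], [-0.002, 0.001, -1.0]]
ft_force: [-0.1, -0.3, 6.5]
grip_width: 13.1
grip_force: 60.0
```

```bash
python3 - <<'E'
from h import *
st()
E
```

```text
t 2.37 p [459.9 358.4  14.6] R [[-0.969, -0.246, 0.002], [-0.246, 0.969, 0.002], [-0.002, 0.001, -1.0]] F [-0.1 -0.3  6.5] w 13.1 g 60.0
```

Call:
drive_tool(targets=[{"rot": [0,0,0],"xyz": [0,0,-1.2],"fingers": 5},{"rot": [0,0,0],"xyz": [0,0,-2.8],"fingers": 5},{"rot": [0,0,1],"xyz": [-0.4,-1.5,-4],"fingers": 5},{"rot": [0,0,2.4],"xyz": [-2.5,-13,-10.6],"fingers": 5},{"rot": [0,0,2.4],"xyz": [-2.5,-13,-10.6],"fingers": 5},{"rot": [0,0,2.4],"xyz": [-2.5,-13,-10.6],"fingers": 5},{"rot": [0,0,2.4],"xyz": [-2.5,-13,-10.6],"fingers": 5},{"rot": [0,0,2.4],"xyz": [-2.5,-13,-10.6],"fingers": 5},{"rot": [0,0,2.4],"xyz": [-2.5,-13,-10.6],"fingers": 5},{"rot": [0,0,2.4],"xyz": [-2.5,-13,-10.6],"fingers": 5},{"rot": [0,0,2.4],"xyz": [-2.5,-13,-10.6],"fingers": 5},{"rot": [0,0,2.4],"xyz": [-2.5,-13,-10.6],"fingers": 5}])

```text
t: 3.37
ee_pos: [603.2, 48.8, 281.8]
ee_rot: [[-1.0, 0.014, 0.008], [0.014, 1.0, -0.006], [-0.008, -0.006, -1.0]]
ft_force: [0.1, -0.8, -0.7]
grip_width: 13.6
grip_force: 60.0
```

Call:
drive_tool(targets=[{"rot": [0,0,0],"xyz": [0,0,0],"fingers": 5}])

```text
t: 3.45
ee_pos: [601.4, 53.1, 279.8]
ee_rot: [[-1.0, 0.011, 0.004], [0.011, 1.0, -0.002], [-0.004, -0.002, -1.0]]
ft_force: [0.0, 0.4, -0.3]
grip_width: 13.5
grip_force: 60.0
```

```bash
python3 - <<'E'
from h import *
big('wrist','w3.png');st()
E
```

```text
t 3.5 p [599.6  56.9 278.3] R [[-1.0, 0.006, 0.0], [0.006, 1.0, 0.0], [-0.0, 0.0, -1.0]] F [ 0.5  0.2 -0.8] w 13.3 g 60.0
```

View pics/w3.png

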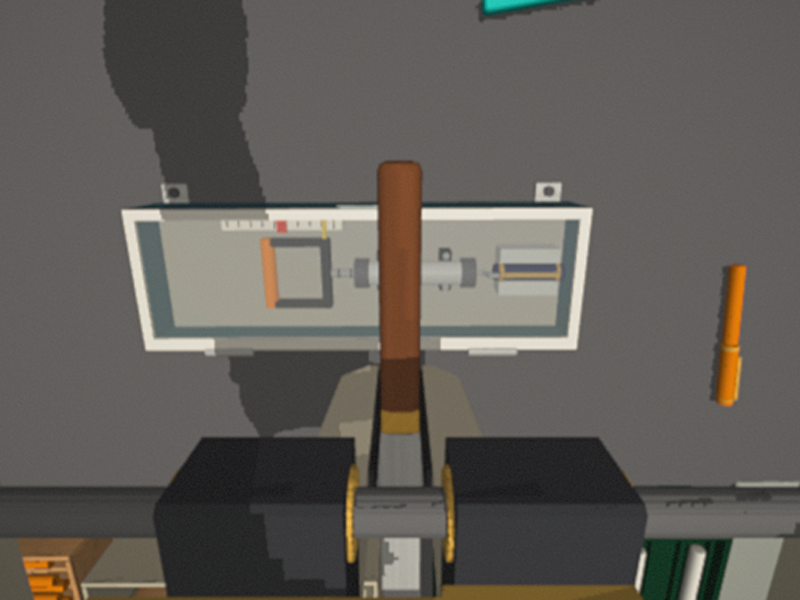

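The wrist view shows the cover's front corners at (124,209) and (592,208), rear corners at (578,349) and (147,350), the notch's bright strip starting at (338,206), red marker (282,226), pointer (324,229) and orange bar (269,272).

```bash
python3 - <<'E'
from h import *
i=load('w3.png');s=1.5625;it=load('w3.png')
C=[atz(i,u/s,v/s,54) for u,v in((124,209),(592,208),(578,349),(147,350))]
print(np.round(C,1))
fr,fl,rl,rr=C # fr=-y
y=np.array((fl-fr)+(rl-rr))[:2];yaw=np.arctan2(-y[0],y[1]);print('yaw',np.degrees(yaw),np.linalg.norm(fl-fr),np.linalg.norm(rl-fl))
c=np.mean(C,0)[:2];ex=np.array([np.cos(yaw),np.sin(yaw)]);ey=np.array([-ex[1],ex[0]])
O=c+10*ey;print('origin',O,'notch',O-58*ex)
print('mark',atz(i,282/s,226/s,40),'ptr',atz(i,324/s,229/s,40),'bar',atz(i,269/s,272/s,30), O-2*ex)
# heights: cover corners with the initial top view
t=arm.camera_info('top')
for (u,v),(a,b) in zip(((124,209),(592,208),(578,349),(147,350)),((510,256),(351,258),(351,205),(508,203))): print(tri([(i,u/s,v/s),(t,a*.64,b*.64)]))
print('notch edge', atz(i,338/s,206/s,41))
E
```

```text
[[ 558.5 -158.    54. ]
 [ 562.   199.    54. ]
 [ 678.   199.8   54. ]
 [ 674.9 -160.1   54. ]]
yaw -0.522338059303573 357.09140318430804 116.03754908261293
origin [618.42884504  30.17486287] notch [560.43125524  30.70361364]
mark [574.9131715  -41.79729748  40.        ] ptr [577.70244305  -8.33838157  40.        ] bar [614.96173706 -58.49322708  30.        ] [616.42892815  30.19309566]
(array([ 556.71587327, -167.52648827,   32.90711618]), [array([ 1.2, -3.3]), array([ 0.4, -1.2])])
(array([558.05482267, 201.02236372,  40.85722162]), [array([-2. , -4.5]), array([-0.7, -1.5])])
(array([672.08026922, 195.94276459,  64.45200289]), [array([ 0.2, -1.1]), array([ 0.1, -0.4])])
(array([ 677.78455669, -165.82264878,   43.83125843]), [array([-0.2, -0.9]), array([-0.1, -0.3])])
notch edge [559.57486598   3.91743704  41.        ]
```

Call:
drive_tool(targets=[{"rot": [0,0,0],"xyz": [6.3,-1.1,3],"fingers": 5},{"rot": [0,0,0],"xyz": [6.3,-1.1,3],"fingers": 5},{"rot": [0,0,0],"xyz": [6.3,-1.1,3],"fingers": 5},{"rot": [0,0,0],"xyz": [6.3,-1.1,3],"fingers": 5},{"rot": [0,0,0],"xyz": [6.3,-1.1,3],"fingers": 5},{"rot": [0,0,0],"xyz": [6.3,-1.1,8.5],"fingers": 5},{"rot": [0,0,0],"xyz": [6.3,-1.1,8.5],"fingers": 5},{"rot": [0,0,0],"xyz": [6.3,-1.1,8.75],"fingers": 5},{"rot": [0,0,0],"xyz": [6.3,-1.1,8.75],"fingers": 5},{"rot": [0,0,0],"xyz": [6.3,-1.1,8.75],"fingers": 5}])

```text
t: 4.33
ee_pos: [437.1, 33.3, 55.4]
ee_rot: [[-1.0, -0.002, -0.012], [-0.002, 1.0, 0.001], [0.012, 0.001, -1.0]]
ft_force: [-0.7, -0.3, -0.3]
grip_width: 13.7
grip_force: 60.0
```

```bash
python3 - <<'E'
from h import *
big('wrist','w4.png');o=st();i=load('w4.png')
print(proj(i,o['ee_pos']+(o['ee_rot']@np.array([[-98.9,0,13.6],[-13,0,5]]).T).T)*1.5625, proj(i,[[560.5,29,41],[560.5,29,50]])*1.5625)
j,im=snap('scene','s4.png');print(proj(j,o['ee_pos']+o['ee_rot']@[-98.9,0,13.6]))
E
```

```text
t 4.38 p [438.9  33.1  57.4] R [[-1.0, -0.001, -0.008], [-0.001, 1.0, 0.001], [0.008, 0.001, -1.0]] F [-0.1  0.5  0.1] w 13.5 g 60.0
[[400.83236534 596.45573051]
 [400.91280751 433.31638836]] [[391.43222396 632.26187014]
 [391.11794675 651.44414185]]
[[248.67015784 201.88807716]]
```

View pics/w4.png

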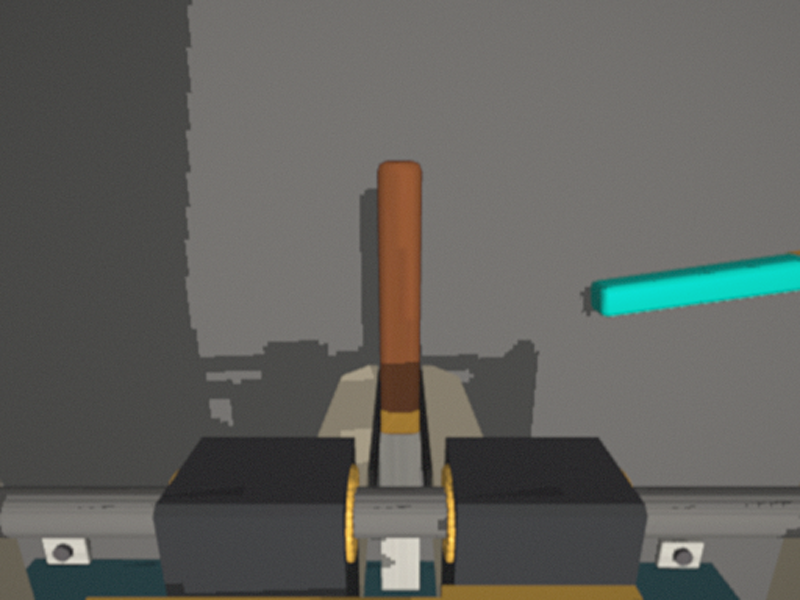

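The blade tip shows between the fingers at about (400,591), predicted at 596, and the handle end is at (400,161). I'll check the spatula's pitch in the grip from this.

```bash
python3 - <<'E'
from h import *
o=arm.observe();i=load('w4.png');s=1.5625
P=lambda x,z:np.round(proj(i,o['ee_pos']+o['ee_rot']@[x,0,z])[0]*s,1)
print('end',P(81,-1.4),'junction top ~',P(-14,-1.4),'tip',P(-98.9,12.6))
for dx in(-2,0,2):
  for a in(-2,0,2):
    f=lambda x,z:P(x+dx,z+np.sin(np.radians(a))*-x)[1]
    print(dx,a,f(81,-1.4),f(-14,-1.4),f(-98.9,12.6))
im=cv2.imread('pics/w4.png');print([im[r,400].tolist() for r in range(150,170,3)],[im[r,390].tolist() for r in range(425,440,3)],[(r,im[r,410].tolist()) for r in range(580,600,2)])
E
```

```text
end [400.2 172.2] junction top ~ [400.1 452.4] tip [400.  605.6]
-2 -2 178.8 458.2 616.4
-2 0 179.2 457.3 609.2
-2 2 179.7 456.5 602.2
0 -2 171.9 453.2 612.7
0 0 172.2 452.4 605.6
0 2 172.6 451.6 598.6
2 -2 165.0 448.2 609.1
2 0 165.2 447.4 601.9
2 2 165.4 446.7 595.0
[[114, 117, 120], [113, 116, 118], [113, 116, 117], [104, 105, 110], [45, 69, 114], [52, 86, 147], [54, 88, 150]] [[47, 118, 158], [49, 120, 159], [46, 114, 155], [92, 110, 124], [122, 127, 128]] [(580, [194, 204, 207]), (582, [194, 205, 208]), (584, [194, 205, 208]), (586, [194, 205, 209]), (588, [172, 181, 182]), (590, [109, 113, 106]), (592, [65, 62, 39]), (594, [65, 60, 32]), (596, [63, 73, 72]), (598, [48, 92, 115])]
```

```bash
python3 - <<'E'
import cv2
a=cv2.imread('pics/s4.png')[150:260,180:310];cv2.imwrite('pics/s4c.png',cv2.resize(a,None,fx=5,fy=5,interpolation=cv2.INTER_CUBIC))
E
```

```text
(no output)
```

View pics/s4c.png

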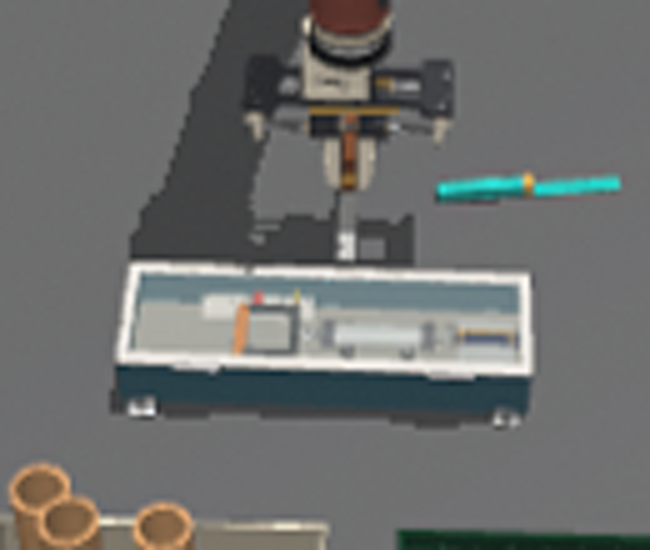

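In the scene crop the tip is at crop pixel (345,258), full-frame (249.0,201.6), against a prediction of (248.7,201.9). It stands just in front of the notch. I'll redo the pitch check with the rigid hand-eye transform, since the arm was still settling.

```bash
python3 - <<'E'
from h import *
o=st();i=arm.camera_info('wrist');T=np.linalg.inv(np.array(i['camera_from_world']))
print(np.round(o['ee_rot'].T@(T[:3,3]-o['ee_pos']),2))
P=lambda x,z:np.round(proj(i,o['ee_pos']+o['ee_rot']@[x,0,z])[0]*1.5625,1)
for dx in(0,1,2,3):
  for a in(-2,-1,0,1,2):
    f=lambda x,z:P(x+dx,z+np.sin(np.radians(a))*-x)[1]
    print(dx,a,f(81,-1.4),f(-14,-1.4),f(-98.9,12.6))
E
```

```text
t 4.43 p [440.6  32.8  58.9] R [[-1.0, -0.001, -0.003], [-0.001, 1.0, 0.001], [0.003, 0.001, -1.0]] F [-0.4 -0.3 -0.3] w 13.3 g 60.0
[  83.45   -0.6  -154.35]
0 -2 159.6 438.7 597.1
0 -1 159.7 438.3 593.6
0 0 159.8 437.9 590.2
0 1 159.8 437.5 586.9
0 2 159.9 437.1 583.6
1 -2 156.2 436.2 595.3
1 -1 156.2 435.8 591.8
1 0 156.3 435.4 588.4
1 1 156.3 435.1 585.1
1 2 156.3 434.7 581.8
2 -2 152.7 433.7 593.4
2 -1 152.7 433.3 590.0
2 0 152.7 433.0 586.6
2 1 152.7 432.6 583.3
2 2 152.8 432.2 580.0
3 -2 149.2 431.2 591.6
3 -1 149.2 430.9 588.2
3 0 149.2 430.5 584.8
3 1 149.2 430.1 581.5
3 2 149.2 429.8 578.2
```

The grip is level (predictions 159.8/590 match 161/590). Inserting the blade.

Call:
drive_tool(targets=[{"rot": [0,0,0],"xyz": [-0.4,-0.08,0.0],"fingers": 5},{"rot": [0,0,0],"xyz": [-0.9,-0.1,0.0],"fingers": 5},{"rot": [0,0,0],"xyz": [-1.4,-0.1,0.0],"fingers": 5},{"rot": [0,0,0],"xyz": [-1.8,-0.1,0.0],"fingers": 5},{"rot": [0,0,0],"xyz": [-2.1,-0.1,0.0],"fingers": 5},{"rot": [0,0,0],"xyz": [-2.1,-0.1,0.0],"fingers": 5},{"rot": [0,0,0],"xyz": [-2.1,-0.1,0.0],"fingers": 5}])

```text
t: 5.02
ee_pos: [494.7, 28.7, 60.4]
ee_rot: [[-1.0, 0.002, 0.001], [0.002, 1.0, 0.0], [-0.001, 0.0, -1.0]]
ft_force: [0.4, -0.2, -0.3]
grip_width: 13.5
grip_force: 60.0
```

Call:
drive_tool(targets=[{"rot": [0,0,0],"xyz": [0,0,-0.12],"fingers": 5},{"rot": [0,0,0],"xyz": [0,0,-0.28],"fingers": 5},{"rot": [0,0,0],"xyz": [-0.02,0,-0.45],"fingers": 5},{"rot": [0,0,0],"xyz": [-0.04,0,-0.6],"fingers": 5},{"rot": [0,0,0],"xyz": [-0.07,0,-0.77],"fingers": 5},{"rot": [0,0,0],"xyz": [-0.1,0,-0.92],"fingers": 5},{"rot": [0,0,0],"xyz": [-0.15,0,-1.09],"fingers": 5},{"rot": [0,0,0],"xyz": [-0.2,0,-1.25],"fingers": 5},{"rot": [0,0,0],"xyz": [-0.26,0,-1.4],"fingers": 5},{"rot": [0,0,0],"xyz": [-0.26,0,-1.4],"fingers": 5}])

```text
t: 5.85
ee_pos: [501.6, 28.0, 95.1]
ee_rot: [[-1.0, 0.003, 0.001], [0.003, 1.0, -0.0], [-0.001, -0.0, -1.0]]
ft_force: [-2.2, -0.3, -2.5]
grip_width: 13.5
grip_force: 60.0
```

```bash
python3 - <<'E'
from h import *
o=st();print(np.round(o['torque'],2))
j,im=snap('scene','s5.png');print(proj(j,o['ee_pos']+o['ee_rot']@[-98.9,0,13.6]))
a=cv2.imread('pics/s5.png')[130:260,170:320];cv2.imwrite('pics/s5c.png',cv2.resize(a,None,fx=5,fy=4.6,interpolation=cv2.INTER_CUBIC))
E
```

```text
t 5.85 p [501.6  28.   95.1] R [[-1.0, 0.003, 0.001], [0.003, 1.0, -0.0], [-0.001, -0.0, -1.0]] F [-2.2 -0.3 -2.5] w 13.5 g 60.0
[0.01 0.62 0.02]
[[246.94391343 206.26499075]]
```

View pics/s5c.png

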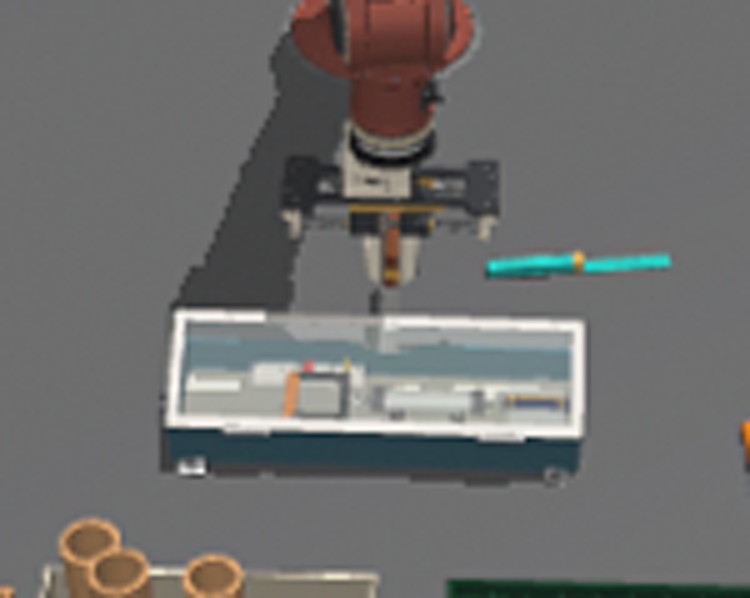

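Call:
drive_tool(targets=[{"rot": [0,0,0],"xyz": [-0.14,0,-0.28],"fingers": 5},{"rot": [0,0,0],"xyz": [-0.31,0,-0.56],"fingers": 5},{"rot": [0,0,0],"xyz": [-0.51,0,-0.83],"fingers": 5},{"rot": [0,0,0],"xyz": [-0.73,0,-1.07],"fingers": 5},{"rot": [0,0,0],"xyz": [-0.98,0,-1.28],"fingers": 5},{"rot": [0,0,0],"xyz": [-1.25,0,-1.48],"fingers": 5},{"rot": [0,0,0],"xyz": [-1.54,0,-1.64],"fingers": 5},{"rot": [0,0,0],"xyz": [-1.84,0,-1.78],"fingers": 5},{"rot": [0,0,0],"xyz": [-2.15,0,-1.88],"fingers": 5},{"rot": [0,0,0],"xyz": [-2.47,0,-1.95],"fingers": 5},{"rot": [0,0,0],"xyz": [-2.8,0,-1.99],"fingers": 5},{"rot": [0,0,0],"xyz": [-2.8,0,-1.99],"fingers": 5}])

```text
t: 6.9
ee_pos: [574.2, 27.9, 144.6]
ee_rot: [[-1.0, 0.003, 0.005], [0.003, 1.0, 0.0], [-0.005, 0.0, -1.0]]
ft_force: [-0.4, 0.2, -0.8]
grip_width: 13.7
grip_force: 60.0
```

Call:
drive_tool(targets=[{"rot": [0,0,0],"xyz": [-0.33,0,0],"fingers": 5},{"rot": [0,0,0],"xyz": [-0.66,0,0.03],"fingers": 5},{"rot": [0,0,0],"xyz": [-0.99,0,0.08],"fingers": 5},{"rot": [0,0,0],"xyz": [-1.3,0,0.17],"fingers": 5},{"rot": [0,0,0],"xyz": [-1.3,0,0.17],"fingers": 5},{"rot": [0,0,0],"xyz": [-1.3,0,0.17],"fingers": 5}])

```text
t: 7.4
ee_pos: [604.4, 28.0, 139.5]
ee_rot: [[-1.0, 0.003, 0.001], [0.003, 1.0, 0.0], [-0.001, 0.0, -1.0]]
ft_force: [0.1, -0.7, -0.4]
grip_width: 13.2
grip_force: 60.0
```

```bash
python3 - <<'E'
from h import *
o=st()
j,im=snap('scene','s6.png');print(proj(j,o['ee_pos']+o['ee_rot']@[-98.9,0,13.6]))
a=cv2.imread('pics/s6.png')[130:260,170:320];cv2.imwrite('pics/s6c.png',cv2.resize(a,None,fx=5,fy=4.6,interpolation=cv2.INTER_CUBIC))
for n in(1.5,1.7,1.8,1.95): print(n,(proj(j,[[676.4-116*np.cos(n),y,50+116*np.sin(n)] for y in(-159,198)])-[170,130])*[5,4.6])
E
```

```text
t 7.4 p [604.4  28.  139.5] R [[-1.0, 0.003, 0.001], [0.003, 1.0, 0.0], [-0.001, 0.0, -1.0]] F [ 0.1 -0.7 -0.4] w 13.2 g 60.0
[[246.01817554 217.26177338]]
1.5 [[157.03532783 337.68139116]
 [586.89147588 347.90261461]]
1.7 [[153.94232537 357.12687157]
 [587.67308209 367.48882446]]
1.8 [[152.56308986 368.14393468]
 [587.92325455 378.57243026]]
1.95 [[150.75266991 385.95687267]
 [588.111094   396.4780649 ]]
```

View pics/s6c.png

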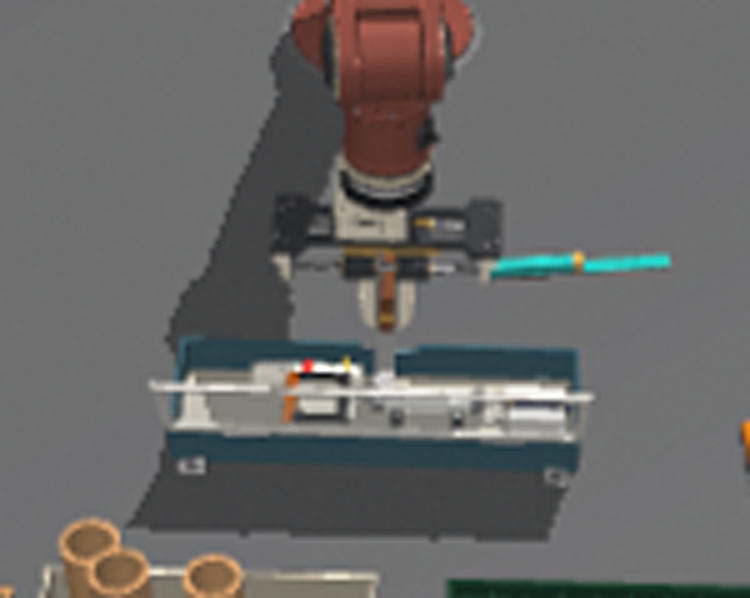

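The cover's free edge runs (152,386)–(590,397), matching the prediction for 1.95 rad, so it is at its stop. Next: return the spatula to its original place.

Call:
drive_tool(targets=[{"rot": [0,0,0],"xyz": [1.5,0,0],"fingers": 5},{"rot": [0,0,0],"xyz": [3,0.5,0],"fingers": 5},{"rot": [0,0,-1],"xyz": [4.5,1.5,0],"fingers": 5},{"rot": [0,0,-2.4],"xyz": [5.8,13.2,2.6],"fingers": 5},{"rot": [0,0,-2.4],"xyz": [5.8,13.2,2.6],"fingers": 5},{"rot": [0,0,-2.4],"xyz": [5.8,13.2,2.6],"fingers": 5},{"rot": [0,0,-2.4],"xyz": [5.8,13.2,2.6],"fingers": 5},{"rot": [0,0,-2.4],"xyz": [5.8,13.2,2.6],"fingers": 5},{"rot": [0,0,-2.4],"xyz": [5.8,13.2,2.6],"fingers": 5},{"rot": [0,0,-2.4],"xyz": [5.8,13.2,2.6],"fingers": 5},{"rot": [0,0,-2.4],"xyz": [5.8,13.2,2.6],"fingers": 5},{"rot": [0,0,-2.4],"xyz": [5.8,13.2,2.6],"fingers": 5}])

```text
t: 8.45
ee_pos: [456.8, 364.1, 74.3]
ee_rot: [[-0.967, -0.254, -0.001], [-0.254, 0.967, 0.004], [0.0, 0.004, -1.0]]
ft_force: [0.3, 0.2, -0.5]
grip_width: 13.2
grip_force: 60.0
```

Call:
drive_tool(targets=[{"rot": [0,0,0],"xyz": [0,0,0],"fingers": 5},{"rot": [0,0,0],"xyz": [0,0,0],"fingers": 5},{"rot": [0,0,0],"xyz": [0,0,0],"fingers": 5}])

```text
t: 8.7
ee_pos: [460.7, 355.6, 75.3]
ee_rot: [[-0.97, -0.242, 0.001], [-0.242, 0.97, -0.002], [-0.001, -0.002, -1.0]]
ft_force: [0.3, 0.1, -1.1]
grip_width: 13.4
grip_force: 60.0
```

Call:
drive_tool(targets=[{"rot": [0,0,0],"xyz": [0,0,1],"fingers": 5},{"rot": [0,0,0],"xyz": [0,0,1.8],"fingers": 5},{"rot": [0,0,0],"xyz": [0,0,2.2],"fingers": 5},{"rot": [0,0,0],"xyz": [0,0,2.35],"fingers": 5},{"rot": [0,0,0],"xyz": [0,0,2.4],"fingers": 5},{"rot": [0,0,0],"xyz": [0,0,2.4],"fingers": 5},{"rot": [0,0,0],"xyz": [0,0,2.4],"fingers": 5}])

```text
t: 9.28
ee_pos: [460.2, 358.6, 15.8]
ee_rot: [[-0.969, -0.246, 0.001], [-0.246, 0.969, 0.001], [-0.002, 0.001, -1.0]]
ft_force: [0.5, 0.5, 0.1]
grip_width: 13.0
grip_force: 60.0
```

Still about 1 mm above the bench: down a touch, open gently, then lift.

Call:
drive_tool(targets=[{"rot": [0,0,0],"xyz": [0,0,0.04],"fingers": 5},{"rot": [0,0,0],"xyz": [0,0,0.04],"fingers": 5},{"rot": [0,0,0],"xyz": [0,0,0.04],"fingers": 20},{"rot": [0,0,0],"xyz": [0,0,0.04],"fingers": 38},{"rot": [0,0,0],"xyz": [0,0,0.04],"fingers": 38},{"rot": [0,0,0],"xyz": [0,0,0.04],"fingers": 38},{"rot": [0,0,0],"xyz": [0,0,-1.5],"fingers": 38},{"rot": [0,0,0],"xyz": [0,0,-3],"fingers": 38},{"rot": [0,0,0],"xyz": [0,0,-4.5],"fingers": 38},{"rot": [0,0,0],"xyz": [0,0,-6],"fingers": 38},{"rot": [0,0,0],"xyz": [0,0,-7],"fingers": 38},{"rot": [0,0,0],"xyz": [0,0,-7],"fingers": 38}])

```text
t: 10.28
ee_pos: [462.2, 360.7, 196.2]
ee_rot: [[-0.969, -0.246, 0.01], [-0.246, 0.969, 0.008], [-0.011, 0.005, -1.0]]
ft_force: [1.2, 1.1, -0.1]
grip_width: 37.9
grip_force: 0.0
```

```bash
python3 - <<'E'
from h import *
o=st()
# pose aims at TCP above handle, tool x rotated for closing along tester y
move([600-o['ee_pos'][0],-58-o['ee_pos'][1],200-o['ee_pos'][2]])
E
```

```text
t 10.28 p [462.2 360.7 196.2] R [[-0.969, -0.246, 0.01], [-0.246, 0.969, 0.008], [-0.011, 0.005, -1.0]] F [ 1.2  1.1 -0.1] w 37.9 g 0.0
units [ -1.23 -17.59  -0.23]
```

Call:
drive_tool(targets=[{"rot": [0,0,2.45],"xyz": [-1.2,-17.5,-0.4],"fingers": 38},{"rot": [0,0,2.45],"xyz": [-1.2,-17.5,-0.4],"fingers": 38},{"rot": [0,0,2.45],"xyz": [-1.2,-17.5,-0.4],"fingers": 38},{"rot": [0,0,2.45],"xyz": [-1.2,-17.5,-0.4],"fingers": 38},{"rot": [0,0,2.45],"xyz": [-1.2,-17.5,-0.4],"fingers": 38},{"rot": [0,0,2.45],"xyz": [-1.2,-17.5,-0.4],"fingers": 38},{"rot": [0,0,2.45],"xyz": [-1.2,-17.5,-0.4],"fingers": 38},{"rot": [0,0,2.45],"xyz": [-1.2,-17.5,-0.4],"fingers": 38},{"rot": [0,0,2.45],"xyz": [-1.2,-17.5,-0.4],"fingers": 38},{"rot": [0,0,2.45],"xyz": [-1.2,-17.5,-0.4],"fingers": 38},{"rot": [0,0,2.45],"xyz": [-1.2,-17.5,-0.4],"fingers": 38},{"rot": [0,0,2.45],"xyz": [-1.2,-17.5,-0.4],"fingers": 38}])

```text
t: 11.28
ee_pos: [596.5, -67.4, 198.9]
ee_rot: [[-1.0, 0.019, -0.0], [0.019, 1.0, -0.006], [0.0, -0.006, -1.0]]
ft_force: [-0.2, 0.1, -1.0]
grip_width: 37.8
grip_force: 0.0
```

Call:
drive_tool(targets=[{"rot": [0,0,0],"xyz": [0,0,0],"fingers": 38},{"rot": [0,0,0],"xyz": [0,0,0],"fingers": 38},{"rot": [0,0,0],"xyz": [0,0,0],"fingers": 38},{"rot": [0,0,0],"xyz": [0,0,0],"fingers": 38}])

```text
t: 11.62
ee_pos: [595.8, -56.1, 199.7]
ee_rot: [[-1.0, 0.005, -0.001], [0.005, 1.0, 0.001], [0.001, 0.001, -1.0]]
ft_force: [0.3, 0.0, 0.1]
grip_width: 37.9
grip_force: 0.0
```

```bash
python3 - <<'E'
from h import *
big('wrist','w7.png');st()
t,im=snap('top','t7.png');s,_=snap('scene','s7.png')
# colour blobs in all three: orange bar, red mark, yellow pointer, spatula brown
E
```

```text
t 11.67 p [595.9 -56.5 199.8] R [[-1.0, 0.005, -0.0], [0.005, 1.0, 0.001], [0.0, 0.001, -1.0]] F [0.2 0.4 0. ] w 38.3 g 0.0
```

View pics/w7.png

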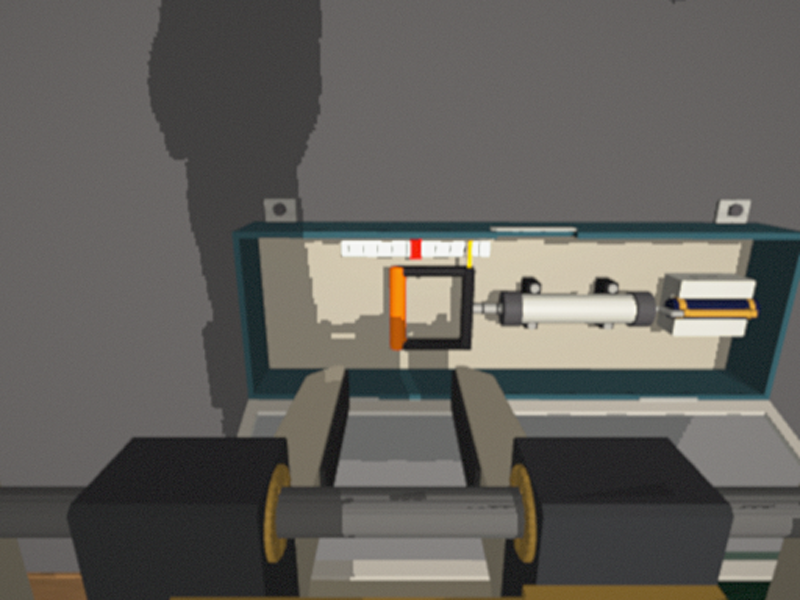

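The cover is open and the parts are now clear: orange bar centred at (398,307), red marker (416,249), pointer tip (470,253).

```bash
cat >> h.py <<'E'
def blob(im,what,box=None):
    hsv=cv2.cvtColor(im,cv2.COLOR_RGB2HSV).astype(int);H,S,V=hsv[...,0],hsv[...,1],hsv[...,2]
    m={'red':((H<4)|(H>174))&(S>150)&(V>120),'yel':(abs(H-27)<5)&(S>130)&(V>120),'ora':(abs(H-11)<5)&(S>180)&(V>120)}[what]
    if box: k=np.zeros_like(m);k[box[1]:box[3],box[0]:box[2]]=1;m&=k>0
    n,l,stt,c=cv2.connectedComponentsWithStats(m.astype(np.uint8))
    return [(np.round(c[j],2).tolist(),stt[j].tolist()) for j in range(1,n) if stt[j][4]>=4]
E
python3 - <<'E'
from h import *
i3,i7=load('w3.png'),load('w7.png');s=1.5625
for n,a,b in(('bar',(269,272),(398,307)),('mark',(282,226),(416,249)),('ptr',(324,229),(470,253)),('corner fr?',(124,209),(236,232))):
    print(n,tri([(i3,a[0]/s,a[1]/s),(i7,b[0]/s,b[1]/s)]))
print('at z',atz(i7,398/s,307/s,33),atz(i7,416/s,249/s,20),atz(i7,470/s,253/s,24))
im=cv2.cvtColor(cv2.imread('pics/w7.png'),cv2.COLOR_BGR2RGB);im=cv2.resize(im,(512,384),interpolation=cv2.INTER_AREA)
box=(150,130,330,240)
for w in('red','yel','ora'):print(w,blob(im,w,box))
for f,n,c in(('t7.png','top',(591.,-50,30)),('s7.png','scene',(591.,-50,30))):
    q=proj(arm.camera_info(n),c)[0];b=tuple(int(v) for v in(q[0]-30,q[1]-22,q[0]+30,q[1]+22))
    im=cv2.imread('pics/'+f)[:,:,::-1].copy()
    for w in('red','yel','ora'):print(n,w,blob(im,w,b))
E
```

```text
bar (array([614.31434978, -57.77560712,  32.54351388]), [array([ 0., -0.]), array([-0.,  0.])])
mark (array([576.43342409, -45.42683701,  24.39731623]), [array([ 0.1, -0.6]), array([-0.1,  0.7])])
ptr (array([578.22494135,  -9.6201132 ,  30.87011477]), [array([ 0.1, -0.7]), array([-0.1,  0.8])])
corner fr? (array([ 557.66250536, -153.77494884,   61.64581092]), [array([ 0., -0.]), array([-0.,  0.])])
at z [614.13698881 -57.7655916   33.        ] [576.50681869 -45.16109514  20.        ] [578.71775019  -8.51101043  24.        ]
red [([265.59, 158.72], [263, 153, 7, 13, 74])]
yel [([299.98, 162.8], [298, 154, 4, 18, 54])]
ora [([253.55, 201.38], [249, 171, 11, 53, 305])]
top red []
top yel []
top ora []
scene red []
scene yel []
scene ora []
```

Call:
drive_tool(targets=[{"rot": [0,0,0],"xyz": [-0.74,-0.05,1.2],"fingers": 34},{"rot": [0,0,0],"xyz": [-0.74,-0.05,2.6],"fingers": 34},{"rot": [0,0,0],"xyz": [-0.74,-0.05,3.9],"fingers": 34},{"rot": [0,0,0],"xyz": [-0.74,-0.05,4.5],"fingers": 34},{"rot": [0,0,0],"xyz": [-0.74,-0.05,5],"fingers": 34},{"rot": [0,0,0],"xyz": [-0.74,-0.05,5],"fingers": 34},{"rot": [0,0,0],"xyz": [-0.74,-0.05,5],"fingers": 34}], grip_force=40)

```text
t: 12.35
ee_pos: [614.4, -59.4, 74.6]
ee_rot: [[-1.0, 0.007, -0.001], [0.007, 1.0, 0.0], [0.001, 0.0, -1.0]]
ft_force: [-0.2, 0.1, 0.7]
grip_width: 33.9
grip_force: 0.0
```

```bash
python3 - <<'E'
from h import *
i,im=snap('wrist','w8.png');st()
for w in('ora','red','yel'):
  for c,q in blob(im,w,(100,100,400,300)):
    p=atz(i,*c,33 if w=='ora' else 26);print(w,c,q,np.round(p,1))
print(proj(i,[[614.3,-57.8,33]]))
E
```

```text
t 12.4 p [615.2 -59.5  75.6] R [[-1.0, 0.008, 0.001], [0.008, 1.0, -0.0], [-0.001, -0.0, -1.0]] F [0.  0.5 0.4] w 34.2 g 0.0
ora [257.66, 231.34] [250, 184, 17, 84, 976] [617.8 -58.8  33. ]
red [276.88, 167.2] [271, 157, 13, 21, 197] [575.2 -45.8  26. ]
yel [332.95, 172.39] [330, 158, 7, 29, 135] [579.   -8.7  26. ]
[[259.08778232 226.49610909]]
```

Call:
drive_tool(targets=[{"rot": [0,0,0],"xyz": [0,0.03,0.8],"fingers": 34},{"rot": [0,0,0],"xyz": [0,0.03,1.5],"fingers": 34},{"rot": [0,0,0],"xyz": [0,0.03,1.9],"fingers": 34},{"rot": [0,0,0],"xyz": [0,0.03,2.06],"fingers": 34},{"rot": [0,0,0],"xyz": [0,0.03,2.06],"fingers": 34},{"rot": [0,0,0],"xyz": [0,0.03,2.06],"fingers": 12},{"rot": [0,0,0],"xyz": [0,0.03,2.06],"fingers": 4},{"rot": [0,0,0],"xyz": [0,0.03,2.06],"fingers": 4},{"rot": [0,0,0],"xyz": [0,0.03,2.06],"fingers": 4},{"rot": [0,0,0],"xyz": [0,0.03,2.06],"fingers": 4},{"rot": [0,0,0],"xyz": [0,0.03,2.06],"fingers": 4}])

```text
t: 13.32
ee_pos: [615.3, -58.0, 24.2]
ee_rot: [[-1.0, 0.007, 0.001], [0.007, 1.0, 0.001], [-0.001, 0.001, -1.0]]
ft_force: [-0.0, 2.3, 5.1]
grip_width: 11.0
grip_force: 40.0
```

```bash
cat > meas.py <<'E'
from h import *
i,im=snap('wrist','w9_%.2f.png'%arm.observe()['t']);o=st()
ey=np.array([0.009,1,0])
cam=np.linalg.inv(np.array(i['camera_from_world']))[:3,3];print('cam',np.round(cam,1))
for w,z in(('red',25),('yel',27)):
  for c,q in blob(im,w,(60,60,450,330)):
    print(w,c,q,np.round(atz(i,*c,z),1))
E
python3 meas.py
```

```text
t 13.37 p [615.3 -58.   24.2] R [[-1.0, 0.007, 0.002], [0.007, 1.0, 0.001], [-0.002, 0.001, -1.0]] F [-0.7  0.9  4.7] w 11.0 g 40.0
cam [531.6 -58.1 178.5]
red [280.36, 187.96] [273, 176, 16, 25, 323] [576.1 -45.8  25. ]
yel [353.58, 193.86] [349, 176, 10, 36, 242] [579.  -9.  27.]
```

Call:
drive_tool(targets=[{"rot": [0,0,0],"xyz": [0,-0.15,0],"fingers": 4},{"rot": [0,0,0],"xyz": [0,-0.35,0],"fingers": 4},{"rot": [0,0,0],"xyz": [0,-0.55,0],"fingers": 4},{"rot": [0,0,0],"xyz": [0,-0.75,0],"fingers": 4},{"rot": [0,0,0],"xyz": [0,-0.95,0],"fingers": 4},{"rot": [0,0,0],"xyz": [0,-1.1,0],"fingers": 4},{"rot": [0,0,0],"xyz": [0,-1.2,0],"fingers": 4},{"rot": [0,0,0],"xyz": [0,-1.25,0],"fingers": 4},{"rot": [0,0,0],"xyz": [0,-1.25,0],"fingers": 4},{"rot": [0,0,0],"xyz": [0,-1.25,0],"fingers": 4}], grip_force=50)

```text
t: 14.2
ee_pos: [615.1, -86.8, 24.2]
ee_rot: [[-1.0, 0.006, 0.001], [0.006, 1.0, 0.004], [-0.001, 0.004, -1.0]]
ft_force: [-0.0, 6.2, 7.2]
grip_width: 10.6
grip_force: 50.0
```

```bash
python3 meas.py
```

```text
t 14.25 p [615.1 -86.7  24.2] R [[-1.0, 0.006, 0.001], [0.006, 1.0, 0.005], [-0.001, 0.005, -1.0]] F [0.2 6.1 5.7] w 10.4 g 50.0
cam [531.5 -87.6 178.5]
red [338.26, 187.75] [330, 176, 18, 25, 306] [576.1 -45.3  25. ]
yel [353.74, 194.03] [349, 176, 10, 36, 238] [578.9 -37.7  27. ]
```

```bash
python3 - <<'E'
from h import *
o=arm.observe()
i7=load('w7.png')
ic=arm.camera_info('wrist');Tc=np.array(ic['camera_from_world'])
E4=np.eye(4);E4[:3,:3]=o['ee_rot'];E4[:3,3]=o['ee_pos'];X=Tc@E4  # cam from tool
def cam(p,R):
    M=np.eye(4);M[:3,:3]=R;M[:3,3]=p;d=dict(ic);d['camera_from_world']=X@np.linalg.inv(M);return d
c9=cam([615.3,-58,24.2],np.array([[-1,.007,.002],[.007,1,.001],[-.002,.001,-1.]]))
c8=cam([615.2,-59.5,75.6],np.array([[-1,.008,.001],[.008,1,0],[-.001,0,-1.]]))
m7=((blob(cv2.resize(cv2.cvtColor(cv2.imread('pics/w7.png'),cv2.COLOR_BGR2RGB),(512,384),interpolation=cv2.INTER_AREA),k,(150,130,330,240))[0][0]) for k in('red','yel'))
r7,y7=m7
print('red',tri([(i7,*r7),(c8,276.88,167.2),(c9,280.36,187.96),(ic,338.26,187.75)]))
print('yel rest',tri([(i7,*y7),(c8,332.95,172.39),(c9,353.58,193.86)]))
E
```

```text
red (array([574.89385698, -46.16502578,  28.97001896]), [array([-0. ,  0.7]), array([-0.2, -1.2]), array([ 0. , -0.1]), array([ 0.3, -0.1])])
yel rest (array([578.68061279,  -9.79857246,  29.39813712]), [array([0.3, 0.1]), array([-0.5, -1. ]), array([0., 1.])])
```

Call:
drive_tool(targets=[{"rot": [0,0,0],"xyz": [0,-0.1,0],"fingers": 4},{"rot": [0,0,0],"xyz": [0,-0.18,0],"fingers": 4},{"rot": [0,0,0],"xyz": [0,-0.25,0],"fingers": 4},{"rot": [0,0,0],"xyz": [0,-0.31,0],"fingers": 4},{"rot": [0,0,0],"xyz": [0,-0.31,0],"fingers": 4},{"rot": [0,0,0],"xyz": [0,-0.31,0],"fingers": 4},{"rot": [0,0,0],"xyz": [0,-0.31,0],"fingers": 4}])

```text
t: 14.83
ee_pos: [615.1, -93.6, 24.2]
ee_rot: [[-1.0, 0.006, 0.001], [0.006, 1.0, 0.006], [-0.001, 0.006, -1.0]]
ft_force: [-0.8, 6.8, 6.8]
grip_width: 10.4
grip_force: 50.0
```

```bash
sed -i "s/('red',25),('yel',27)/('red',29),('yel',30)/" meas.py; python3 meas.py; python3 - <<'E'
from h import *
# side pixels of the mark either side of the pointer, full-res crop as letters
import glob
f=sorted(glob.glob('pics/w9_*'))[-1];im=cv2.imread(f)[:,:,::-1]
h=cv2.cvtColor(im.copy(),cv2.COLOR_RGB2HSV)
for r in range(170,216,3): print(r,''.join('R' if (p[0]<4 or p[0]>174) and p[1]>150 else 'Y' if abs(int(p[0])-27)<6 and p[1]>130 else 'w' if p[1]<60 and p[2]>150 else '.' for p in h[r,325:385]))
E
```

```text
t 14.88 p [615.1 -93.6  24.2] R [[-1.0, 0.006, 0.001], [0.006, 1.0, 0.006], [-0.001, 0.006, -1.0]] F [-0.3  6.9  5.6] w 10.5 g 50.0
cam [531.5 -94.5 178.5]
red [346.33, 188.23] [343, 177, 8, 23, 119] [575.1 -49.1  29. ]
yel [353.88, 193.91] [349, 176, 11, 37, 260] [577.8 -45.4  30. ]
170 ............................................................
173 ............................................................
176 wwwwwwwwwwwwwwwwwww..........YYYYY...wwwwwwwwwwwwwwwwwwwwwww
179 wwwwwwwwwwwwwwwwwww.RRRRR..YYYYYYY..wwwwwwwwwwwwwwwwwwwwwwww
182 wwwwwwwwwwwwww.wwww.R.RRR..YYYYYYY..wwwwwwwwwwwwwwwwwwwwwwww
185 wwwwwwwwwwwwwwwwwww.RRRRR..YYYYYYY..wwwwwwwwwwwwwwww.wwwwwww
188 wwwwwwwwwwwwwwwwwwwRRRRR..YYYYYYYY.wwwwwwwwwwwwwwwww.wwwwwww
191 wwwwwwwwwwwww.wwww.RRRRR..YYYYYYY..wwwwwwwwwwwwwwwwwwwwwwwww
194 wwwwwwwwwwwwwwwwww.RRRRR..YYYYYYY..wwwwwwwwwwwwwwwwwwwwwwwww
197 www......wwwwwwww.RRRRRR.YYYYYYYY..wwwwwwwwwwwwwwwwwwwwwwwww
200 www.....wwwwwwwww........YYYYYYY...wwwwwwwwwwwwwwwwwwwwwwwww
203 ww............wwwwwwwwww.YYYYYYY.wwwwwwwwwwwwwwwwwwwwwwwwwww
206 ...............wwwwwwwww.YYYYYYY.wwwwwwwwwwwwwwwwwwwwwwwwwww
209 .......................YYYYYYYYYwwwwwwwwwwwwwwwwwwwwwwwwwwww
212 .........................YYYYYYY...wwwwwwwwwwwwwwwwwwwwwwwww
215 ....................................wwwwwwwwwwwwwwwwwwwwwwww
```

The pointer sits within about 0.8 mm of the marker's centre. One small nudge and hold.

Call:
drive_tool(targets=[{"rot": [0,0,0],"xyz": [0,-0.025,0],"fingers": 4},{"rot": [0,0,0],"xyz": [0,-0.025,0],"fingers": 4},{"rot": [0,0,0],"xyz": [0,-0.025,0],"fingers": 4},{"rot": [0,0,0],"xyz": [0,-0.025,0],"fingers": 4},{"rot": [0,0,0],"xyz": [0,-0.025,0],"fingers": 4},{"rot": [0,0,0],"xyz": [0,-0.025,0],"fingers": 4},{"rot": [0,0,0],"xyz": [0,-0.025,0],"fingers": 4},{"rot": [0,0,0],"xyz": [0,-0.025,0],"fingers": 4}])

```text
t: 15.55
ee_pos: [615.1, -93.9, 24.2]
ee_rot: [[-1.0, 0.005, 0.001], [0.005, 1.0, 0.006], [-0.001, 0.006, -1.0]]
ft_force: [-0.6, 7.8, 6.5]
grip_width: 11.1
grip_force: 50.0
```

```bash
python3 meas.py; python3 - <<'E'
from h import *
# spatula check in scene vs first picture, cover edge vs s6
j,im=snap('scene','s10.png');a=cv2.imread('pics/scene0.png').astype(int);b=cv2.imread('pics/s10.png').astype(int);c=cv2.imread('pics/s6.png').astype(int)
q=proj(j,[[382,340,16],[473,363,8],[555.5,383.7,1]]);x0,y0=(q.min(0)-8).astype(int);x1,y1=(q.max(0)+8).astype(int)
print('spatula area diff',np.abs(a-b)[y0:y1,x0:x1].mean())
e=proj(j,[[719.4,-159,158],[719.4,-120,158]]);x0,y0=(e.min(0)-5).astype(int);x1,y1=(e.max(0)+5).astype(int)
print('cover area diff',np.abs(c-b)[y0:y1,x0:x1].mean())
E
```

```text
t 15.6 p [615.1 -93.9  24.2] R [[-1.0, 0.005, 0.001], [0.005, 1.0, 0.006], [-0.001, 0.006, -1.0]] F [-1.   5.9  6.3] w 10.7 g 50.0
cam [531.5 -95.  178.5]
red [346.72, 188.13] [344, 177, 7, 24, 106] [575.1 -49.3  29. ]
red [359.0, 196.0] [359, 193, 1, 7, 7] [579.2 -42.8  29. ]
yel [353.88, 193.8] [349, 176, 11, 36, 254] [577.7 -45.8  30. ]
spatula area diff 3.742063492063492
cover area diff 27.49122807017544
```

```bash
python3 - <<'E'
from h import *
j=arm.camera_info('scene')
A,B=[cv2.imread('pics/'+f).astype(int) for f in('s6.png','s10.png')]
e=proj(j,[[719.4,100,158],[719.4,198,158]]);x0,y0=(e.min(0)-5).astype(int);x1,y1=(e.max(0)+5).astype(int)
print('cover diff +y',np.abs(A-B)[y0:y1,x0:x1].mean())
for x in(285,204,210): print(x,A[205:225,x].min(1).tolist(),B[205:225,x].min(1).tolist())
E
```

```text
cover diff +y 2.072192513368984
285 [106, 76, 75, 75, 75, 74, 69, 69, 67, 61, 141, 213, 134, 85, 92, 95, 103, 115, 119, 121] [107, 77, 75, 75, 76, 74, 71, 69, 68, 62, 143, 215, 136, 85, 93, 97, 104, 117, 121, 122]
204 [63, 79, 107, 106, 107, 107, 106, 114, 172, 203, 101, 92, 83, 82, 85, 95, 114, 136, 113, 34] [71, 62, 81, 116, 64, 66, 63, 78, 159, 205, 80, 72, 70, 69, 71, 89, 111, 127, 118, 36]
210 [43, 42, 42, 42, 48, 90, 113, 108, 153, 202, 133, 174, 173, 176, 183, 181, 189, 189, 117, 52] [65, 53, 58, 58, 45, 87, 117, 110, 156, 206, 126, 139, 136, 123, 124, 124, 129, 142, 124, 55]
```

The cover's edge line is unchanged, the spatula lies in its original place, and the pointer is on the mark. Handing in.

```bash
python3 -c "
from cell import arm
print(arm.close_job())"
```

```text
the job is handed in; nothing more can be done
None
```

I handed the job in at about 15.6 s: the spatula levered the cover up and swung it to its stop, I laid the spatula flat back in its original place, and the D handle is held with the pointer about centred on the red marker; I got no verdict back.

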